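# Lay the pedal hinge plate face down on the felt block

### The job

Take the hinge plate (the one with the knuckles) out of the slot rack, turn it over and lay it on the felt-topped block with its grooved face flat down on the felt and its knuckles up, centred on the block and with its long side along the block's long side, either way round. Do not drop it, and leave the plain plate standing in the rack.

Things in the scene. Friction and masses are not known exactly. Their poses are not given: they have to be found in the camera images.
- hinge_plate_centre (a point): Loose cast aluminium plate, 0.1-0.2 kg, on edge in a rack slot: slab 8 mm thick (x), 64 mm wide (y), 90 mm long (z, up as it stands). Point: slab centre, 53 mm above the table. -x: grooved face, towards the robot within 20 degrees. +x: back, three knuckles in a row along the top edge, 58 mm long in y, standing 11 mm proud, 38 mm above the centre. The 90 mm side edges are plain to grip.
- plain_plate_centre (a point): The plate in the rack's other slot: same size, material, axes and grooved face, but no knuckles: its back is flat with four small screw holes. Point: slab centre. To be left standing there.
- rack_middle (a point): Fixed low wooden rack, a board 90 (x) x 270 (y) x 8 mm. Point: middle of the board's top; x away from the robot, y along the row. Two slots, 75 mm either side in y; each is two jaws 40 mm wide in y, narrower than a plate, rising to 32 mm above the table, with an 11 mm gap that loosely holds a plate's lowest 24 mm (it may lean 7 degrees). Plates draw straight up.
- block_top (a point): Fixed wooden block with a grey felt top, 84 mm long (x) and 40 mm wide (y), so a centred plate overhangs it 12 mm at each long side. Point: centre of the felt's upper surface, 51 mm above the table; z up. Under it is a board 120 x 110 mm, 10 mm thick.
Things that resemble listed ones, but are neither listed nor needed, are in the scene too. Leave any yellow look-alike of the part that bears hinge_plate_centre alone. Leave any purple look-alike of the part that bears plain_plate_centre alone.

How it is judged:
By the outcome, as a careful person would: the job done as asked, in the order asked, and still so for the second after the job is handed in, with the robot touching nothing.
It also fails if it takes over 35 s, if anything falls off the work surface, if the arm or the gripper's body presses on something with over 40 N, if the wrist force passes 120 N, or if a joint passes its speed limit or range.

### The arm

A 7-joint arm with a two-finger parallel gripper is mounted at the origin on the work surface. World frame = base frame: x ahead of the robot, y to its left, z up, the work surface at z = 0. Lengths are in m, angles in rad, forces in N, time in s.
With the tool pointing down it reaches from about 0.4 to 0.85 m from the base axis. Payload 4.5 kg.
Tool frame: the origin (TCP) lies on the centre line of the jaws, within the pads' length; the fingertips stand 11 mm ahead of it and the grasp point (between the pads) lies 8 mm behind it; z points along the fingers, y is the line along which they close (so a half turn about z gives the same grasp; the last joint's range is limited). The gripper opens to 88 mm and grips with 3 to 60 N. Pads are 18 mm wide; open, the fingers measure 123 mm over their backs; the gripper's body (75 mm by 187 mm) begins 45 mm behind the grasp point.
Start: joints at [-1.315, 0.689, -0.195, 1.565, 0.157, 0.902, -0.215], TCP at [0.137, 0.61, 0.25] pointing down, gripper open.
Joint ranges: [-3.01, 3.01], [-0.46, 2.08], [-1.47, 1.51], [0.13, 2.56], [-1, 4.14], [0.04, 2.09], [-2.66, 2.66]. Speed limits (rad/s): [2.57, 2.57, 3.14, 3.14, 3.14, 3.14, 3.14].

### API

Orientations are given as a unit quaternion [x, y, z, w].
In Python, from plant import * gives the robot as it stands. The module is installed in compiled form; this text tells all that it offers.
- The arm moves only by the tool send_rows, never from a script. Its argument "motion" is a list of rows, each an object of numbers: "x", "y", "z": the shift along the tool's x, y, z in cm; "rx", "ry", "rz": the turn, a rotation vector about the tool's x, y, z in rad; "jaw": the finger opening in cm, from 0 to 8.81. In form: [{"x": .., "y": .., "z": .., "rx": .., "ry": .., "rz": .., "jaw": ..}, ...]. A call has exactly 5 rows; each row shifts and turns the commanded pose from where the row before left it, along the tool's axes as they then stand; what a row does not reach is not made up. A row lasts 1/10 s, in which the tool goes at most 50 mm and 8.59 degrees, less where a joint would pass 70% of its speed; a pose out of reach is approached as far as the arm can. A call is refused whole if a number of a shift passes 5 or a number of a turn 0.15, either way. A call with a gripper value outside its range is refused whole. The fingers move at their own pace and stop on an object; "grip_force" is the grip in N (left out, the last holds). Time passes only in rows, so rows that do not move let the fingers close, or fill a call up. It gives the time, the measured TCP pose, the force, the opening and the grip force at its end, in the units of the state.
- get_state(): the state, without advancing time (a new reading comes with each control period).
- snapshot(name): name is "scene" or "top"; returns a dict with "img" (400x640x3 uint8, red, green, blue), "vertical_fov" (degrees; the focal length in pixels is half the picture's height over the tangent of half this angle, whatever the lens; pixels are square), "cx", "cy" (the principal point, pixels), "extrinsics" (4x4, takes a point from camera to world coordinates). Camera axes: x right, y up, looking along -z (the intrinsics and any distortion apply to the point x, -y, -z); pixel columns grow to the right and rows downward; lengths in m; the calibration is good to about 2 mm. A picture is of the moment at which its call begins. There is no depth.
- finish_job(): hands the job in; it is judged then, once.
The state is a dict: "clock": time; "q": joint angles; "qd": joint speeds; "joint_torque": joint torques, N m; "tool_pos": TCP position; "eef_rot": TCP orientation; "contact_force": force on the tool from outside, world axes, zero at the start; "moment": the same for the moment, N m; "opening": opening from 0.0 (shut) to 1.0 (fully open); "finger_force": force on a finger pad.
Only numpy, scipy, OpenCV 4.12 (cv2) and the standard library are available. Lean on these libraries where they do the work, as an engineer would, in place of code of your own. Each camera call takes 0.05 s, during which the arm holds its last target. There are 200 camera calls.

## Working session

There is one attempt and no reset: what is moved stays moved. The work goes in short steps, Python scripts to look and compute and a tool call to move; the robot and the scene stay as the last step left them, time stands still between calls to the robot, and variables do not carry over. Pictures are saved under pics/ and viewed, at most 10 in all, crops included, and the job is handed in when it is done.

Besides the shell and the picture viewer there is one more tool, called after ">>>" as name(argument=value, ...), one argument or row to a line, values as JSON. send_rows: Moves the arm, as the interface text tells. Its arguments: {"type":"object","properties":{"motion":{"type":"array"},"grip_force":{"type":"number"}},"required":["motion"]}

```bash
mkdir -p pics; python3 - <<'E'
from plant import *
import cv2,numpy as np,pickle
s=get_state();print(s)
for n in("scene","top"):
    d=snapshot(n);cv2.imwrite(f"pics/{n}0.png",d["img"][:,:,::-1]);pickle.dump(d,open(f"{n}0.pkl","wb"))
    print({k:v for k,v in d.items() if k!="img"})
E
```

```text
{'clock': 0.0, 'q': array([-1.31522086,  0.68996898, -0.19452063,  1.56630826,  0.15733901,
        0.90249546, -0.21512017]), 'qd': array([ 1.15998909e-03, -4.96728635e-05,  3.22984447e-04, -2.87139161e-03,
       -8.12579538e-04, -9.77195796e-04, -2.06800921e-04]), 'joint_torque': array([-8.30435474e-04, -5.27550530e+01, -1.26667935e+00, -1.53435838e+01,
       -5.25493152e-02,  6.53184296e-03,  1.70885273e-04]), 'tool_pos': array([0.13739804, 0.60910448, 0.24892908]), 'eef_rot': array([ 1.10616274e-01,  9.93862789e-01, -8.91798197e-04, -2.11690292e-05]), 'contact_force': array([-0.31205219,  0.55298345, -0.63573517]), 'moment': array([0.01852371, 0.00540665, 0.03623641]), 'finger_force': 0.0, 'opening': 0.9977782162919635}
{'vertical_fov': 45.056989677906316, 'cx': 318.19313301234683, 'cy': 207.2302355101452, 'extrinsics': array([[-0.77815664, -0.46043651,  0.42716563,  0.89175841],
       [ 0.62775935, -0.54878465,  0.55204493,  0.53494814],
       [-0.0197597 ,  0.69773464,  0.71608374,  0.74736684],
       [ 0.        ,  0.        ,  0.        ,  1.        ]])}
{'vertical_fov': 45.982874286491004, 'cx': 320.2019093427857, 'cy': 204.79036869841585, 'extrinsics': array([[-0.00744029,  0.9899124 , -0.14148528,  0.35037431],
       [-0.99954182, -0.01151355, -0.02799247,  0.01677598],
       [-0.02933909,  0.14121218,  0.98954451,  1.04323031],
       [ 0.        ,  0.        ,  0.        ,  1.        ]])}
```

View pics/scene0.png

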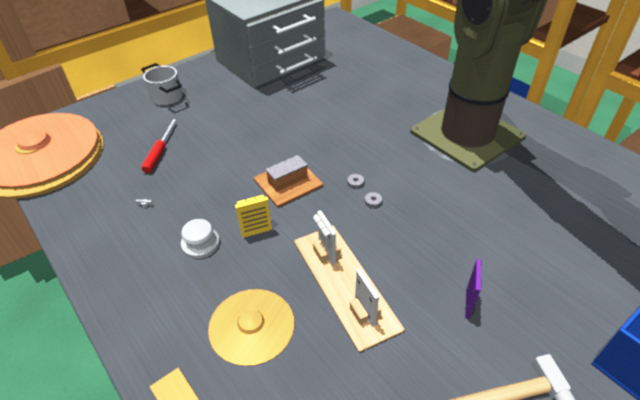

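View pics/top0.png

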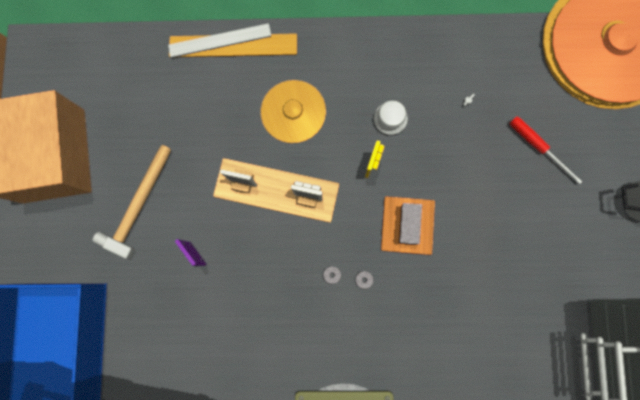

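Candidates for the hinge plate are the rack plate at scene (325,237)/top (307,190), the rack plate at scene (368,297)/top (238,178), the yellow grooved one at scene (254,216) and the purple one at scene (473,290). By the description it is the (325,237) plate, which seems to carry knuckles. I'll check that in one crop.

```bash
cat > h.py <<'E'
import cv2,numpy as np,pickle
def load(n): return pickle.load(open(n+".pkl","rb"))
def ray(d,u,v):
    f=200/np.tan(np.radians(d["vertical_fov"]/2));E=d["extrinsics"]
    return E[:3,3],E[:3,:3]@np.array([(u-d["cx"])/f,-(v-d["cy"])/f,-1])
def atz(d,u,v,z):
    o,r=ray(d,u,v);return o+r*(z-o[2])/r[2]
def proj(d,p):
    f=200/np.tan(np.radians(d["vertical_fov"]/2));E=d["extrinsics"]
    c=E[:3,:3].T@(np.array(p)-E[:3,3]);return np.array([d["cx"]+f*c[0]/-c[2],d["cy"]-f*c[1]/-c[2]])
def crop(d,x0,y0,w,h,k):
    return cv2.resize(d["img"][y0:y0+h,x0:x0+w,::-1],None,fx=k,fy=k,interpolation=cv2.INTER_CUBIC)
E
python3 - <<'E'
from h import *
a=crop(load("scene0"),240,150,160,200,3);b=crop(load("top0"),205,150,240,110,3.3333)
b=cv2.copyMakeBorder(b,0,600-b.shape[0],0,0,0) if 0 else b
cv2.imwrite("pics/c_top.png",b);cv2.imwrite("pics/c_scene.png",a)
E
```

```text
(no output)
```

View pics/c_scene.png

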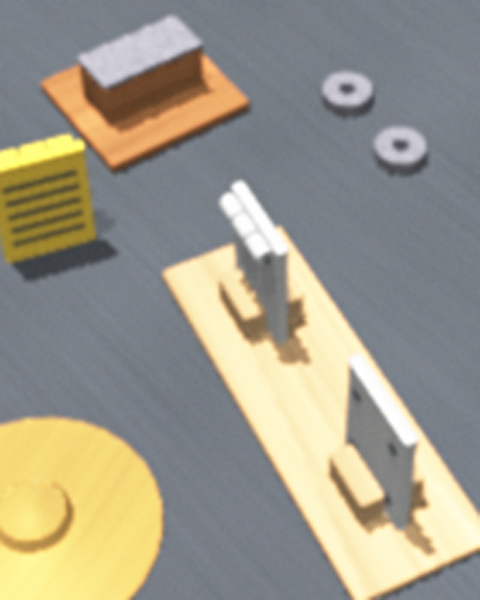

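View pics/c_top.png

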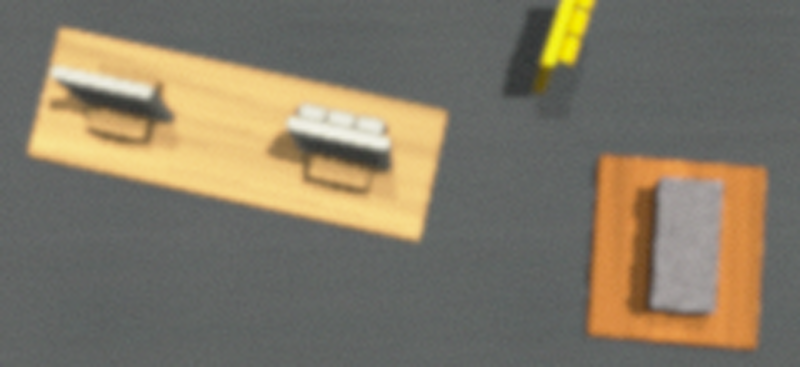

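The crops show the knuckles on the right-hand rack plate (top crop 342,118; scene crop 245,220). The left rack plate has screw holes and no knuckles. The felt top's corners in the top crop are about (659,177), (723,180), (716,313) and (651,311).

```bash
python3 - <<'E'
from h import *
np.set_printoptions(precision=4,suppress=True)
t=load("top0");s=load("scene0")
T=lambda x,y:((x+.5)/3.3333+205-.5,(y+.5)/3.3333+150-.5)
S=lambda x,y:((x+.5)/3+240-.5,(y+.5)/3+150-.5)
def tri(p,q):
    (o1,r1),(o2,r2)=ray(t,*p),ray(s,*q)
    r1/=np.linalg.norm(r1);r2/=np.linalg.norm(r2)
    k=np.linalg.lstsq(np.c_[r1,-r2],o2-o1,rcond=None)[0]
    a,b=o1+k[0]*r1,o2+k[1]*r2;return (a+b)/2,np.linalg.norm(a-b)
def show(n,c):
    c=np.array(c);m=c.mean(0);e=[np.linalg.norm(c[i]-c[i-1]) for i in range(4)];d=c[1]-c[0];d2=c[2]-c[1]
    print(n,m,"edges",np.array(e),"ang",np.degrees(np.arctan2(d[1],d[0])),np.degrees(np.arctan2(d2[1],d2[0])))
show("rack",[atz(t,*T(*p),.008) for p in[(62,27),(448,110),(420,242),(28,155)]])
show("rackS",[atz(s,*S(*p),.008) for p in[(162,270),(283,225),(492,545),(356,600)]])
show("felt",[atz(t,*T(*p),.051) for p in[(659,177),(723,180),(716,313),(651,311)]])
show("feltS",[atz(s,*S(*p),.051) for p in[(78,58),(173,17),(204,45),(107,86)]])
print("feltc",tri(T(687,245),S(141,51)))
print("slab top L(front)",tri(T(389,150),S(237,185)))   # +y? ends
print("slab top R",tri(T(291,121),S(284,250)))
for n,p in(("a",(291,121)),("b",(389,150)),("back a",(293,117)),("back b",(390,138)),("k",(303,104)),("k2",(385,120))):print(n,atz(t,*T(*p),.098))
print("yellow",atz(t,375,158,.05))
E
```

```text
rack [0.5341 0.1445 0.008 ] edges [0.0904 0.2684 0.0908 0.2699] ang -103.09104573727815 167.47636609832682
rackS [0.5336 0.1457 0.008 ] edges [0.2676 0.0909 0.272  0.0858] ang 166.66854641686163 75.68056016514531
felt [ 0.4511 -0.1456  0.051 ] edges [0.0853 0.0404 0.0845 0.0406] ang -93.40179328640228 174.88559190682827
feltS [ 0.4513 -0.1435  0.051 ] edges [0.0386 0.0817 0.0405 0.0813] ang 174.61870946988412 87.16933292600034
feltc (array([ 0.4508, -0.1453,  0.0497]), np.float64(0.001049775502769273))
slab top L(front) (array([0.5075, 0.0406, 0.0939]), np.float64(0.0014326491925283082))
slab top R (array([0.5239, 0.102 , 0.0984]), np.float64(0.0030777184020212628))
a [0.5251 0.1009 0.098 ]
b [0.5063 0.041  0.098 ]
back a [0.5275 0.0997 0.098 ]
back b [0.5137 0.0404 0.098 ]
k [0.5355 0.0936 0.098 ]
k2 [0.5249 0.0433 0.098 ]
yellow [ 0.5927 -0.0739  0.05  ]
```

Felt and rack sizes agree in both views: the block centre is at (0.451,-0.145) with yaw about -5°, and the slot is at (0.517,0.072) with yaw about -13°.

Plan: grip the side edges with the tool tilted 45° so the fingers point back at the robot, then lift. Next, half-turn about the vertical and pitch 90°. The plate then ends grooved face down, with the hand still tilted 45° inward.

```bash
cat > m.py <<'E'
import numpy as np
from scipy.spatial.transform import Rotation as Ro
from scipy.linalg import logm,expm
from plant import *
np.set_printoptions(precision=4,suppress=True)
def Rmat(z,y):
    z=np.array(z)/np.linalg.norm(z);y=np.array(y)-z*np.dot(y,z);y/=np.linalg.norm(y)
    return np.c_[np.cross(y,z),y,z]
def cur():
    s=get_state();T=np.eye(4);T[:3,:3]=Ro.from_quat(s["eef_rot"]).as_matrix();T[:3,3]=s["tool_pos"];return T,s
def pick(beta,psi,G,flip=1):
    X=np.array([np.cos(psi),np.sin(psi),0]);Y=np.array([-np.sin(psi),np.cos(psi),0])
    R=Rmat([-np.sin(beta)*X[0],-np.sin(beta)*X[1],-np.cos(beta)],flip*Y)
    T=np.eye(4);T[:3,:3]=R;T[:3,3]=np.array(G)+.008*R[:,2];return T
def plan(A,B,n=None,name=""):
    D=np.linalg.inv(A)@B
    if np.linalg.norm(Ro.from_matrix(D[:3,:3]).as_rotvec())<.004: D[:3,:3]=np.eye(3)
    L=np.real(logm(D));w=np.array([L[2,1],L[0,2],L[1,0]])
    if n is None: n=int(np.ceil(max(np.linalg.norm(w)/.14,np.linalg.norm(L[:3,3])/.045,1)))
    r=expm(L/n);P=A.copy();path=[]
    for i in range(n): P=P@r;path.append(P[:3,3])
    path=np.array(path)
    print(name,"n",n,"shift cm",np.round(100*r[:3,3],2),"turn",np.round(Ro.from_matrix(r[:3,:3]).as_rotvec(),4),"zmin",path[:,2].min(),"mid",path[n//2])
def st():
    T,s=cur();print("t",s["clock"],"q",s["q"],"p",s["tool_pos"],"tz",T[:3,2],"ty",T[:3,1],"F",s["contact_force"],"op",s["opening"],"ff",s["finger_force"]);return T,s
E
python3 - <<'E'
from m import *
T,s=st();b=np.radians(45);ps=np.radians(-13.1);G=np.array([.517,.0715,.064])
B=pick(b,ps,G);z=B[:3,2]
S=pick(b,ps,G-.1*z+[0,0,.08])
V=pick(0,ps,[.5,.08,.25])
plan(T,V,name="vert above");plan(V,S,name="to standoff");plan(T,S,name="direct")
E
```

```text
t 0.1 q [-1.3152  0.6899 -0.1945  1.5662  0.1573  0.9025 -0.2151] p [0.1374 0.6092 0.249 ] tz [-0.0002 -0.0016 -1.    ] ty [ 0.2199  0.9755 -0.0016] F [0.303  0.2421 0.5598] op 0.9966410980878191 ff 0.0
vert above n 15 shift cm [-3.14 -2.9   0.05] turn [-0.0001  0.      0.0005] zmin 0.24199999999999997 mid [0.3312 0.3273 0.2454]
to standoff n 6 shift cm [-1.53 -0.07  0.07] turn [0.     0.1309 0.    ] zmin 0.20905382386916244 mid [0.5567 0.0638 0.2273]
direct n 17 shift cm [-3.21 -2.59 -0.98] turn [-0.0003  0.0462  0.0003] zmin 0.20905382386916274 mid [0.3767 0.3161 0.2829]
```

>>> send_rows(
  motion=[
    {"x": -3.14, "y": -2.9, "z": 0.05, "rx": 0, "ry": 0, "rz": 0, "jaw": 8.8},
    {"x": -3.14, "y": -2.9, "z": 0.05, "rx": 0, "ry": 0, "rz": 0, "jaw": 8.8},
    {"x": -3.14, "y": -2.9, "z": 0.05, "rx": 0, "ry": 0, "rz": 0, "jaw": 8.8},
    {"x": -3.14, "y": -2.9, "z": 0.05, "rx": 0, "ry": 0, "rz": 0, "jaw": 8.8},
    {"x": -3.14, "y": -2.9, "z": 0.05, "rx": 0, "ry": 0, "rz": 0, "jaw": 8.8},
  ],
)

```text
clock: 0.6
tool_pos: [0.2594, 0.432, 0.247]
eef_rot: [0.111, 0.994, -0.0, -0.0]
contact_force: [1.9, 0.7, 0.3]
opening: 1.002
finger_force: 0.0
```

>>> send_rows(
  motion=[
    {"x": -3.14, "y": -2.9, "z": 0.05, "rx": 0, "ry": 0, "rz": 0, "jaw": 8.8},
    {"x": -3.14, "y": -2.9, "z": 0.05, "rx": 0, "ry": 0, "rz": 0, "jaw": 8.8},
    {"x": -3.14, "y": -2.9, "z": 0.05, "rx": 0, "ry": 0, "rz": 0, "jaw": 8.8},
    {"x": -3.14, "y": -2.9, "z": 0.05, "rx": 0, "ry": 0, "rz": 0, "jaw": 8.8},
    {"x": -3.14, "y": -2.9, "z": 0.05, "rx": 0, "ry": 0, "rz": 0, "jaw": 8.8},
  ],
)

```text
clock: 1.1
tool_pos: [0.3807, 0.2561, 0.2446]
eef_rot: [0.111, 0.994, -0.0, -0.0]
contact_force: [0.8, -0.1, 0.3]
opening: 0.996
finger_force: 0.0
```

>>> send_rows(
  motion=[
    {"x": -3.14, "y": -2.9, "z": 0.05, "rx": 0, "ry": 0, "rz": 0, "jaw": 8.8},
    {"x": -3.14, "y": -2.9, "z": 0.05, "rx": 0, "ry": 0, "rz": 0, "jaw": 8.8},
    {"x": -3.14, "y": -2.9, "z": 0.05, "rx": 0, "ry": 0, "rz": 0, "jaw": 8.8},
    {"x": -3.14, "y": -2.9, "z": 0.05, "rx": 0, "ry": 0, "rz": 0, "jaw": 8.8},
    {"x": -3.14, "y": -2.9, "z": 0.05, "rx": 0, "ry": 0, "rz": 0, "jaw": 8.8},
  ],
)

```text
clock: 1.6
tool_pos: [0.5019, 0.08, 0.242]
eef_rot: [0.111, 0.994, 0.0, -0.0]
contact_force: [0.1, 0.6, 0.5]
opening: 1.002
finger_force: 0.0
```

```bash
cat > next.py <<'E'
from m import *
T,s=st();b=np.radians(45);ps=np.radians(-13.1);G=np.array([.517,.0715,.064])
B=pick(b,ps,G);z=B[:3,2]
S=pick(b,ps,G-.1*z+[0,0,.08])
plan(T,S,name="to standoff");plan(T,B,name="cur to B")
E
python3 next.py
```

```text
t 1.6 q [-0.0715  0.5561 -0.278   1.9189  0.2273  0.6972  0.864 ] p [0.5019 0.08   0.242 ] tz [-0.0005  0.0001 -1.    ] ty [ 0.2201  0.9755 -0.0001] F [0.1446 0.5654 0.4692] op 1.002064866938011 ff 0.0
to standoff n 6 shift cm [-1.5  -0.09  0.08] turn [-0.0004  0.1308  0.0011] zmin 0.2090538238691624 mid [0.5574 0.0639 0.2271]
cur to B n 6 shift cm [-1.19 -0.08  2.91] turn [-0.0004  0.1308  0.0011] zmin 0.0583431457505076 mid [0.5241 0.0716 0.1198]
```

>>> send_rows(
  motion=[
    {"x": -1.5, "y": -0.09, "z": 0.08, "rx": 0, "ry": 0.131, "rz": 0.001, "jaw": 8.8},
    {"x": -1.5, "y": -0.09, "z": 0.08, "rx": 0, "ry": 0.131, "rz": 0.001, "jaw": 8.8},
    {"x": -1.5, "y": -0.09, "z": 0.08, "rx": 0, "ry": 0.131, "rz": 0.001, "jaw": 8.8},
    {"x": -1.5, "y": -0.09, "z": 0.08, "rx": 0, "ry": 0.131, "rz": 0.001, "jaw": 8.8},
    {"x": -1.5, "y": -0.09, "z": 0.08, "rx": 0, "ry": 0.131, "rz": 0.001, "jaw": 8.8},
  ],
)

```text
clock: 2.1
tool_pos: [0.5697, 0.0611, 0.2195]
eef_rot: [0.108, 0.94, 0.036, -0.321]
contact_force: [1.5, -0.1, 0.2]
opening: 0.999
finger_force: 0.0
```

>>> send_rows(
  motion=[
    {"x": -1.5, "y": -0.09, "z": 0.08, "rx": 0, "ry": 0.131, "rz": 0.001, "jaw": 8.8},
    {"x": 0, "y": 0, "z": 0},
    {"x": 0, "y": 0, "z": 0},
    {"x": 0, "y": 0, "z": 0},
    {"x": 0, "y": 0, "z": 0},
  ],
)

```text
schema error: expected keys x, y, z, rx, ry, rz, jaw
```

```bash
python3 next.py; python3 - <<'E'
from m import *
import cv2,pickle
d=snapshot("scene");pickle.dump(d,open("scene1.pkl","wb"))
from h import crop
cv2.imwrite("pics/s1.png",crop(d,200,100,230,260,2.3))
E
```

```text
t 2.1 q [ 0.0606  0.9986 -0.3484  1.161   0.0203  1.6205  1.112 ] p [0.5697 0.0611 0.2195] tz [-0.5963  0.1376 -0.7909] ty [ 0.2256  0.9742 -0.0006] F [ 1.4865 -0.0941  0.1954] op 0.999295687134894 ff 0.0
to standoff n 1 shift cm [-1.53 -0.18  0.13] turn [-0.0012  0.1268  0.0004] zmin 0.20905382386916246 mid [0.5804 0.0568 0.2091]
cur to B n 4 shift cm [-1.49 -0.04  4.03] turn [-0.0003  0.0317  0.0001] zmin 0.05834314575050768 mid [0.5279 0.0694 0.0979]
```

View pics/s1.png

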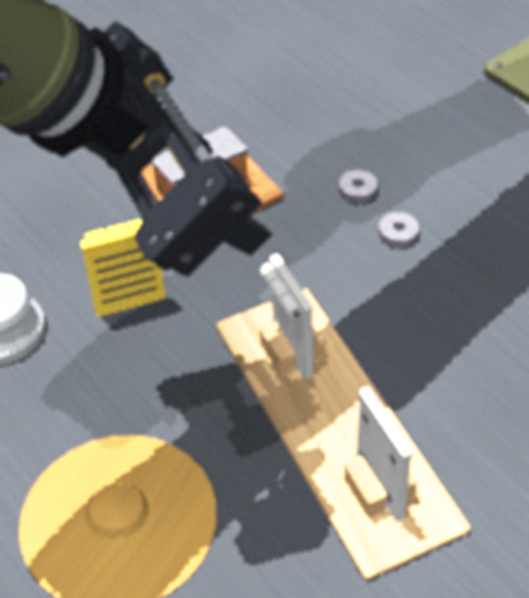

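The hand stands above and behind the hinge plate (crop 290,300), with the yellow plate (crop 125,270) clear to its left. Continuing to the grasp.

>>> send_rows(
  motion=[
    {"x": -1.53, "y": -0.18, "z": 0.13, "rx": -0.001, "ry": 0.127, "rz": 0, "jaw": 8.8},
    {"x": -1.4, "y": 0, "z": 1.4, "rx": 0, "ry": 0, "rz": 0, "jaw": 8.8},
    {"x": -1.4, "y": 0, "z": 1.4, "rx": 0, "ry": 0, "rz": 0, "jaw": 8.8},
    {"x": -1.4, "y": 0, "z": 1.4, "rx": 0, "ry": 0, "rz": 0, "jaw": 8.8},
    {"x": -1.4, "y": 0, "z": 1.4, "rx": 0, "ry": 0, "rz": 0, "jaw": 8.8},
  ],
)

```text
clock: 2.65
tool_pos: [0.5795, 0.0578, 0.1299]
eef_rot: [0.104, 0.919, 0.043, -0.378]
contact_force: [0.4, -0.3, 0.2]
opening: 0.998
finger_force: 0.0
```

```bash
python3 next.py
```

```text
t 2.65 q [ 0.0576  1.1893 -0.3383  1.0361  0.0225  1.6737  1.1442] p [0.5795 0.0578 0.1299] tz [-0.6851  0.1575 -0.7112] ty [ 0.2241  0.9746 -0.0001] F [ 0.4454 -0.2602  0.1512] op 0.997652257723953 ff 0.0
to standoff n 2 shift cm [ 2.75 -0.04 -2.85] turn [-0.001   0.0029  0.0009] zmin 0.16946853871293438 mid [0.5804 0.0568 0.2091]
cur to B n 3 shift cm [-0.03 -0.02  3.33] turn [-0.0006  0.002   0.0006] zmin 0.05834314575050764 mid [0.5342 0.0678 0.0821]
```

>>> send_rows(
  motion=[
    {"x": 0, "y": -0.01, "z": 2.5, "rx": 0, "ry": 0, "rz": 0, "jaw": 8.8},
    {"x": 0, "y": -0.01, "z": 2.5, "rx": 0, "ry": 0, "rz": 0, "jaw": 8.8},
    {"x": 0, "y": -0.01, "z": 2.5, "rx": 0, "ry": 0, "rz": 0, "jaw": 8.8},
    {"x": -0.05, "y": -0.01, "z": 1.5, "rx": 0, "ry": 0.003, "rz": 0, "jaw": 8.8},
    {"x": -0.05, "y": -0.01, "z": 1.0, "rx": 0, "ry": 0.003, "rz": 0, "jaw": 8.8},
  ],
)

```text
clock: 3.15
tool_pos: [0.5104, 0.0728, 0.0582]
eef_rot: [0.104, 0.918, 0.043, -0.381]
contact_force: [-0.1, 0.4, -0.1]
opening: 0.996
finger_force: 0.0
```

```bash
python3 next.py; python3 - <<'E'
from m import *
import cv2
d=snapshot("scene");e=snapshot("top")
from h import crop
a=crop(d,270,180,120,140,4);b=crop(e,250,130,80,140,4)
cv2.imwrite("pics/s2.png",np.hstack([a,b]))
E
```

```text
t 3.15 q [ 0.0636  1.2038 -0.3482  1.308   0.0324  1.398   1.1331] p [0.5104 0.0728 0.0582] tz [-0.691   0.1582 -0.7054] ty [ 0.2239  0.9746 -0.0007] F [-0.0598  0.427  -0.1037] op 0.9964630041828074 ff 0.0
to standoff n 4 shift cm [ 1.41 -0.   -3.93] turn [0. 0. 0.] zmin 0.09588316136209724 mid [0.5629 0.0608 0.1713]
cur to B n 1 shift cm [-0.06  0.02 -0.09] turn [0. 0. 0.] zmin 0.05834314575050767 mid [0.5115 0.0728 0.0583]
```

View pics/s2.png

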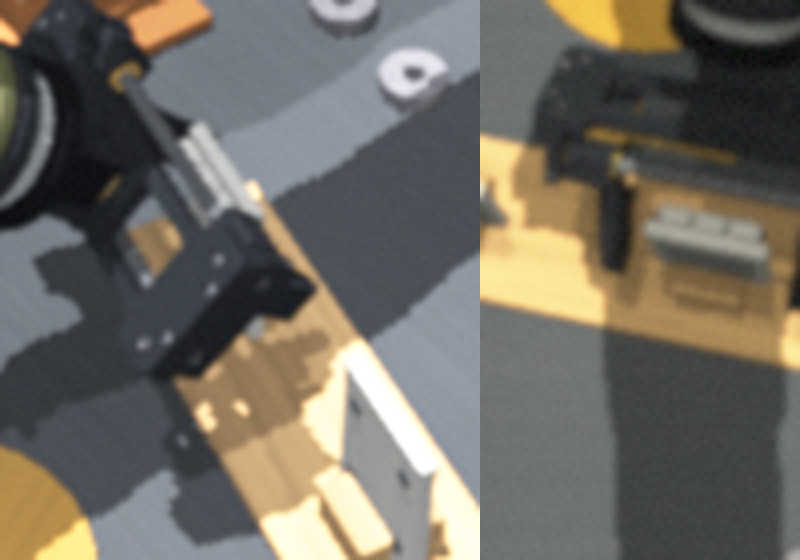

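The plate (top half 705,240) sits between the fingers (left finger at 612,220). Closing.

>>> send_rows(
  motion=[
    {"x": 0, "y": 0, "z": 0, "rx": 0, "ry": 0, "rz": 0, "jaw": 7.2},
    {"x": 0, "y": 0, "z": 0, "rx": 0, "ry": 0, "rz": 0, "jaw": 6.6},
    {"x": 0, "y": 0, "z": 0, "rx": 0, "ry": 0, "rz": 0, "jaw": 6},
    {"x": 0, "y": 0, "z": 0, "rx": 0, "ry": 0, "rz": 0, "jaw": 5.5},
    {"x": 0, "y": 0, "z": 0, "rx": 0, "ry": 0, "rz": 0, "jaw": 5.5},
  ],
  grip_force=40,
)

```text
clock: 3.75
tool_pos: [0.512, 0.0727, 0.0585]
eef_rot: [0.105, 0.918, 0.043, -0.381]
contact_force: [0.5, 0.5, 1.8]
opening: 0.715
finger_force: 40.0
```

>>> send_rows(
  motion=[
    {"x": 0, "y": 0, "z": 0, "rx": 0, "ry": 0, "rz": 0, "jaw": 5.5},
    {"x": 0, "y": 0, "z": 0, "rx": 0, "ry": 0, "rz": 0, "jaw": 5.5},
    {"x": 0.4, "y": 0, "z": -0.4, "rx": 0, "ry": 0, "rz": 0, "jaw": 5.5},
    {"x": 0.7, "y": 0, "z": -0.7, "rx": 0, "ry": 0, "rz": 0, "jaw": 5.5},
    {"x": 0.7, "y": 0, "z": -0.7, "rx": 0, "ry": 0, "rz": 0, "jaw": 5.5},
  ],
  grip_force=40,
)

```text
clock: 4.25
tool_pos: [0.5113, 0.0724, 0.0842]
eef_rot: [0.105, 0.917, 0.043, -0.382]
contact_force: [0.3, -0.3, -2.1]
opening: 0.719
finger_force: 40.0
```

```bash
cat > next2.py <<'E'
from m import *
T,s=st();b=np.radians(45);ps=np.radians(-4.8)
# final: knuckle end +x (h); tool dir = -cos b h - sin b Z
pf=[.451,-.1447]
def final(h,db):
    H=np.array([np.cos(ps),np.sin(ps),0]);Y=np.array([-np.sin(ps),np.cos(ps),0])
    bb=np.radians(45)
    R=Rmat(-np.cos(bb)*H-np.sin(bb)*np.array([0,0,1]),-Y)   # plate flipped: tool y reversed
    F=np.eye(4);F[:3,:3]=R
    G=np.array([pf[0],pf[1],.055+h])+db*H;F[:3,3]=G+.008*R[:,2];return F
E
python3 - <<'E'
from next2 import *
E
```

```text
t 4.25 q [ 0.0662  1.1676 -0.3521  1.3113  0.0233  1.4299  1.1275] p [0.5113 0.0724 0.0842] tz [-0.6912  0.1588 -0.705 ] ty [ 0.2251  0.9743 -0.0011] F [ 0.2793 -0.3319 -2.1098] op 0.719213184921347 ff 39.999924413859844
```

>>> send_rows(
  motion=[
    {"x": 2.2, "y": 0, "z": -2.2, "rx": 0, "ry": 0, "rz": 0, "jaw": 5.5},
    {"x": 2.4, "y": 0, "z": -2.4, "rx": 0, "ry": 0, "rz": 0, "jaw": 5.5},
    {"x": 2.4, "y": 0, "z": -2.4, "rx": 0, "ry": 0, "rz": 0, "jaw": 5.5},
    {"x": 2.4, "y": 0, "z": -2.4, "rx": 0, "ry": 0, "rz": 0, "jaw": 5.5},
    {"x": 1.6, "y": 0, "z": -1.6, "rx": 0, "ry": 0, "rz": 0, "jaw": 5.5},
  ],
)

```text
clock: 4.75
tool_pos: [0.5123, 0.0727, 0.2423]
eef_rot: [0.105, 0.918, 0.043, -0.38]
contact_force: [-0.2, 1.7, -1.2]
opening: 0.719
finger_force: 40.0
```

>>> send_rows(
  motion=[
    {"x": 0, "y": 0, "z": 0, "rx": 0, "ry": -0.131, "rz": 0, "jaw": 5.5},
    {"x": 0, "y": 0, "z": 0, "rx": 0, "ry": -0.131, "rz": 0, "jaw": 5.5},
    {"x": 0, "y": 0, "z": 0, "rx": 0, "ry": -0.131, "rz": 0, "jaw": 5.5},
    {"x": 0, "y": 0, "z": 0, "rx": 0, "ry": -0.131, "rz": 0, "jaw": 5.5},
    {"x": 0, "y": 0, "z": 0, "rx": 0, "ry": -0.131, "rz": 0, "jaw": 5.5},
  ],
)

```text
clock: 5.25
tool_pos: [0.5119, 0.0726, 0.2406]
eef_rot: [0.113, 0.992, 0.007, -0.063]
contact_force: [0.6, 0.2, -1.3]
opening: 0.717
finger_force: 40.0
```

>>> send_rows(
  motion=[
    {"x": 0, "y": 0, "z": 0, "rx": 0, "ry": -0.131, "rz": 0, "jaw": 5.5},
    {"x": 0, "y": 0, "z": 0, "rx": 0, "ry": 0, "rz": 0.145, "jaw": 5.5},
    {"x": 0, "y": 0, "z": 0, "rx": 0, "ry": 0, "rz": 0.145, "jaw": 5.5},
    {"x": 0, "y": 0, "z": 0, "rx": 0, "ry": 0, "rz": 0.145, "jaw": 5.5},
    {"x": 0, "y": 0, "z": 0, "rx": 0, "ry": 0, "rz": 0.145, "jaw": 5.5},
  ],
)

```text
clock: 5.75
tool_pos: [0.5112, 0.0728, 0.2399]
eef_rot: [0.395, 0.919, -0.0, -0.001]
contact_force: [-0.5, -0.2, -0.6]
opening: 0.717
finger_force: 40.0
```

```bash
python3 next2.py
```

```text
t 5.75 q [-0.166   0.5608 -0.1016  1.9024  0.0844  0.6848  0.4402] p [0.5112 0.0728 0.2399] tz [-0.0024  0.     -1.    ] ty [ 0.7263  0.6874 -0.0017] F [-0.4803 -0.2464 -0.6311] op 0.7172978758164986 ff 39.991466514766216
```

>>> send_rows(
  motion=[
    {"x": 0, "y": 0, "z": 0, "rx": 0, "ry": 0, "rz": 0.145, "jaw": 5.5},
    {"x": 0, "y": 0, "z": 0, "rx": 0, "ry": 0, "rz": 0.145, "jaw": 5.5},
    {"x": 0, "y": 0, "z": 0, "rx": 0, "ry": 0, "rz": 0.145, "jaw": 5.5},
    {"x": 0, "y": 0, "z": 0, "rx": 0, "ry": 0, "rz": 0.145, "jaw": 5.5},
    {"x": 0, "y": 0, "z": 0, "rx": 0, "ry": 0, "rz": 0.145, "jaw": 5.5},
  ],
)

```text
clock: 6.25
tool_pos: [0.5112, 0.0729, 0.2398]
eef_rot: [0.695, 0.719, -0.001, -0.001]
contact_force: [0.0, 0.5, -1.5]
opening: 0.717
finger_force: 40.0
```

>>> send_rows(
  motion=[
    {"x": 0, "y": 0, "z": 0, "rx": 0, "ry": 0, "rz": 0.145, "jaw": 5.5},
    {"x": 0, "y": 0, "z": 0, "rx": 0, "ry": 0, "rz": 0.145, "jaw": 5.5},
    {"x": 0, "y": 0, "z": 0, "rx": 0, "ry": 0, "rz": 0.145, "jaw": 5.5},
    {"x": 0, "y": 0, "z": 0, "rx": 0, "ry": 0, "rz": 0.145, "jaw": 5.5},
    {"x": 0, "y": 0, "z": 0, "rx": 0, "ry": 0, "rz": 0.145, "jaw": 5.5},
  ],
)

```text
clock: 6.75
tool_pos: [0.5112, 0.0731, 0.2397]
eef_rot: [0.905, 0.425, -0.001, -0.001]
contact_force: [0.2, 0.4, -0.5]
opening: 0.718
finger_force: 40.0
```

>>> send_rows(
  motion=[
    {"x": 0, "y": 0, "z": 0, "rx": 0, "ry": 0, "rz": 0.145, "jaw": 5.5},
    {"x": 0, "y": 0, "z": 0, "rx": 0, "ry": 0, "rz": 0.145, "jaw": 5.5},
    {"x": 0, "y": 0, "z": 0, "rx": 0, "ry": 0, "rz": 0.145, "jaw": 5.5},
    {"x": 0, "y": 0, "z": 0, "rx": 0, "ry": 0, "rz": 0.145, "jaw": 5.5},
    {"x": 0, "y": 0, "z": 0, "rx": 0, "ry": 0, "rz": 0.145, "jaw": 5.5},
  ],
)

```text
clock: 7.25
tool_pos: [0.5113, 0.0733, 0.2397]
eef_rot: [0.997, 0.077, -0.001, -0.001]
contact_force: [-0.8, 0.9, -1.2]
opening: 0.717
finger_force: 40.0
```

```bash
python3 - <<'E'
from next2 import *
plan(T,final(.12,.011),10,name="to above block")
E
```

```text
t 7.25 q [-0.567   0.6263  0.5597  1.9223 -0.4871  0.7329 -1.1383] p [0.5113 0.0733 0.2397] tz [-0.0027  0.0018 -1.    ] ty [ 0.1533 -0.9882 -0.0022] F [-0.8455  0.9028 -1.2196] op 0.71704010588412 ff 39.99165862798691
to above block n 10 shift cm [-0.39  2.18  0.87] turn [ 0.0092 -0.0779  0.0226] zmin 0.16934314575050768 mid [ 0.4908 -0.0591  0.1911]
```

>>> send_rows(
  motion=[
    {"x": -0.39, "y": 2.18, "z": 0.87, "rx": 0.009, "ry": -0.078, "rz": 0.0225, "jaw": 5.5},
    {"x": -0.39, "y": 2.18, "z": 0.87, "rx": 0.009, "ry": -0.078, "rz": 0.0225, "jaw": 5.5},
    {"x": -0.39, "y": 2.18, "z": 0.87, "rx": 0.009, "ry": -0.078, "rz": 0.0225, "jaw": 5.5},
    {"x": -0.39, "y": 2.18, "z": 0.87, "rx": 0.009, "ry": -0.078, "rz": 0.0225, "jaw": 5.5},
    {"x": -0.39, "y": 2.18, "z": 0.87, "rx": 0.009, "ry": -0.078, "rz": 0.0225, "jaw": 5.5},
  ],
)

```text
clock: 7.75
tool_pos: [0.4983, -0.0379, 0.1985]
eef_rot: [0.98, 0.022, -0.197, -0.008]
contact_force: [-0.7, 0.3, -1.4]
opening: 0.716
finger_force: 40.0
```

>>> send_rows(
  motion=[
    {"x": -0.39, "y": 2.18, "z": 0.87, "rx": 0.009, "ry": -0.078, "rz": 0.0225, "jaw": 5.5},
    {"x": -0.39, "y": 2.18, "z": 0.87, "rx": 0.009, "ry": -0.078, "rz": 0.0225, "jaw": 5.5},
    {"x": -0.39, "y": 2.18, "z": 0.87, "rx": 0.009, "ry": -0.078, "rz": 0.0225, "jaw": 5.5},
    {"x": -0.39, "y": 2.18, "z": 0.87, "rx": 0.009, "ry": -0.078, "rz": 0.0225, "jaw": 5.5},
    {"x": -0.39, "y": 2.18, "z": 0.87, "rx": 0.009, "ry": -0.078, "rz": 0.0225, "jaw": 5.5},
  ],
)

```text
clock: 8.25
tool_pos: [0.4586, -0.146, 0.1699]
eef_rot: [0.923, -0.036, -0.383, -0.014]
contact_force: [0.1, -0.1, -1.2]
opening: 0.718
finger_force: 40.0
```

```bash
python3 - <<'E'
from next2 import *
import cv2,pickle
from h import crop
plan(T,final(.12,.011),name="fix")
plan(T,final(.03,.011),5,name="30mm above")
d=snapshot("scene");e=snapshot("top")
pickle.dump(d,open("scene3.pkl","wb"));pickle.dump(e,open("top3.pkl","wb"))
a=crop(d,220,90,130,150,3);b=crop(e,340,130,120,150,3)
cv2.imwrite("pics/s3.png",np.hstack([a,b]))
E
```

```text
t 8.25 q [-0.1065  1.0866  0.5999  1.4489 -0.2799  1.5118 -1.0911] p [ 0.4586 -0.146   0.1699] tz [-0.7064  0.054  -0.7057] ty [-0.0773 -0.997   0.0012] F [ 0.0544 -0.146  -1.2321] op 0.7181703614225107 ff 39.99980639666319
fix n 1 shift cm [-0.13 -0.07  0.21] turn [0.0053 0.0019 0.0037] zmin 0.16934314575050755 mid [ 0.4563 -0.1451  0.1693]
30mm above n 5 shift cm [ 1.25 -0.01  1.31] turn [0.0011 0.0004 0.0007] zmin 0.07934314575050763 mid [ 0.4572 -0.1455  0.1156]
```

View pics/s3.png

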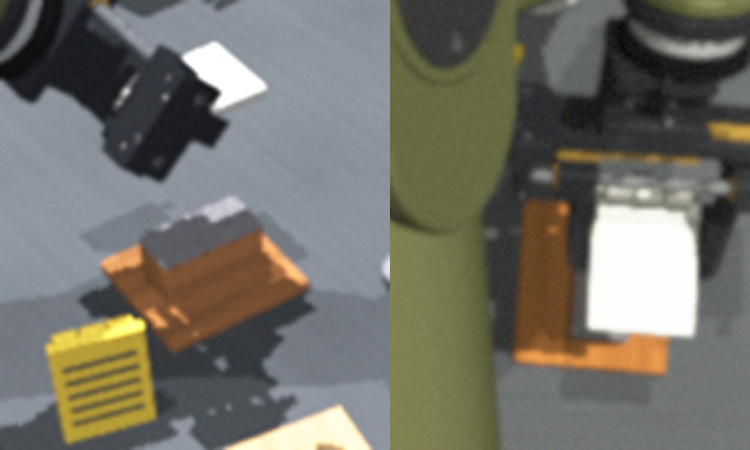

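The plate is held flat with its back up and knuckles at the hand end (right half, 650,190); its near edge runs (587,330)-(695,337). Lowering to 30 mm above the felt and checking the near edge.

>>> send_rows(
  motion=[
    {"x": 1.25, "y": -0.01, "z": 1.31, "rx": 0.001, "ry": 0.0004, "rz": 0.001, "jaw": 5.5},
    {"x": 1.25, "y": -0.01, "z": 1.31, "rx": 0.001, "ry": 0.0004, "rz": 0.001, "jaw": 5.5},
    {"x": 1.25, "y": -0.01, "z": 1.31, "rx": 0.001, "ry": 0.0004, "rz": 0.001, "jaw": 5.5},
    {"x": 1.25, "y": -0.01, "z": 1.31, "rx": 0.001, "ry": 0.0004, "rz": 0.001, "jaw": 5.5},
    {"x": 1.25, "y": -0.01, "z": 1.31, "rx": 0.001, "ry": 0.0004, "rz": 0.001, "jaw": 5.5},
  ],
)

```text
clock: 8.85
tool_pos: [0.4564, -0.145, 0.0776]
eef_rot: [0.923, -0.039, -0.382, -0.015]
contact_force: [0.5, 0.7, -0.8]
opening: 0.721
finger_force: 40.0
```

```bash
python3 - <<'E'
from h import *
t=load("top3")
for c in[(587,330),(695,337),(596,205),(697,210)]:
    print(c,atz(t,340+(c[0]-390+.5)/3-.5,130+(c[1]+.5)/3-.5,.178))
from next2 import *
H=np.array([np.cos(ps),np.sin(ps),0])
print("expected near edge at snapshot", np.array([.4586,-.146])+np.array([.7064,-.054])*.008-.056*H[:2])
plan(T,final(.03,.011),1,name="fix")
plan(T,final(.003,.011),5,name="3mm above")
d=snapshot("scene");e=snapshot("top")
a=crop(d,220,90,130,150,3);b=crop(e,340,130,120,150,3)
pickle.dump(e,open("top4.pkl","wb"))
cv2.imwrite("pics/s4.png",np.hstack([a,b]))
E
```

```text
(587, 330) [ 0.4079519  -0.11377011  0.178     ]
(695, 337) [ 0.40309118 -0.17885189  0.178     ]
(596, 205) [ 0.48486859 -0.12181643  0.178     ]
(697, 210) [ 0.48101437 -0.18346294  0.178     ]
t 8.85 q [-0.0915  1.2111  0.561   1.4588 -0.337   1.3823 -1.0959] p [ 0.4564 -0.145   0.0776] tz [-0.7036  0.0568 -0.7083] ty [-0.083  -0.9965  0.0025] F [ 0.4673  0.6562 -0.8453] op 0.7205976735448671 ff 39.99988842755556
expected near edge at snapshot [ 0.4084 -0.1417]
fix n 1 shift cm [-0.13  0.02 -0.12] turn [0. 0. 0.] zmin 0.07934314575050769 mid [ 0.4563 -0.1451  0.0793]
3mm above n 5 shift cm [0.36 0.   0.36] turn [0. 0. 0.] zmin 0.05234314575050766 mid [ 0.4564 -0.1451  0.0624]
```

View pics/s4.png

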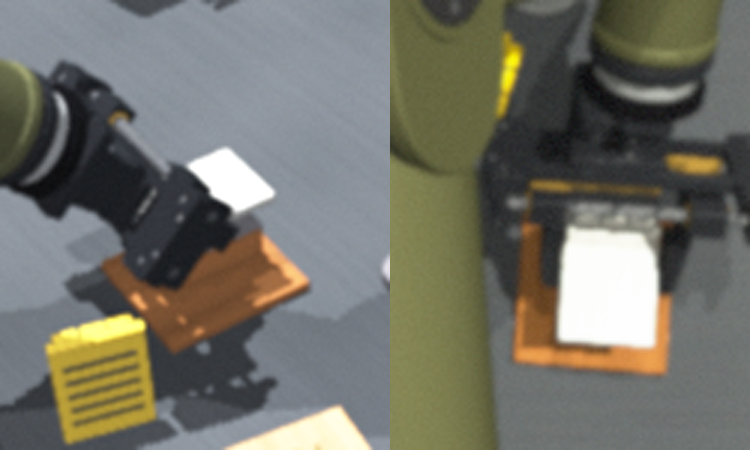

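The plate is 30 mm above the felt; near edge now (557,345)-(657,350) in the right half. Comparing that with the block in the same camera.

```bash
python3 - <<'E'
from h import *
t=load("top4");P=[]
for c in[(557,345),(657,350)]:
    P.append(atz(t,340+(c[0]-390+.5)/3-.5,130+(c[1]+.5)/3-.5,.086));print(P[-1])
ps=np.radians(-4.8);H=np.array([np.cos(ps),np.sin(ps),0]);Y=np.array([-H[1],H[0],0])
m=(P[0]+P[1])/2+.045*H;d=m-[.451,-.1447,0];print("plate centre",m,"err along H,Y",d@H,d@Y)
E
```

```text
[ 0.40417913 -0.10723537  0.086     ]
[ 0.40022113 -0.17395487  0.086     ]
plate centre [ 0.44704231 -0.14436062  0.086     ] err along H,Y -0.003972212136871949 7.015081910592113e-06
```

```bash
python3 - <<'E'
from next2 import *
plan(T,final(.003,.013),5,name="3mm above")
E
```

```text
t 8.95 q [-0.0911  1.2132  0.5599  1.4596 -0.3368  1.3832 -1.0958] p [ 0.4552 -0.1446  0.0767] tz [-0.7062  0.058  -0.7057] ty [-0.0835 -0.9965  0.0016] F [-0.1734  0.2825 -0.4051] op 0.720399180566025 ff 40.00001695007086
3mm above n 5 shift cm [0.39 0.01 0.3 ] turn [0. 0. 0.] zmin 0.05234314575050765 mid [ 0.4571 -0.145   0.0621]
```

>>> send_rows(
  motion=[
    {"x": 0.38, "y": 0.01, "z": 0.31, "rx": 0, "ry": 0, "rz": 0, "jaw": 5.5},
    {"x": 0.38, "y": 0.01, "z": 0.31, "rx": 0, "ry": 0, "rz": 0, "jaw": 5.5},
    {"x": 0.38, "y": 0.01, "z": 0.31, "rx": 0, "ry": 0, "rz": 0, "jaw": 5.5},
    {"x": 0.38, "y": 0.01, "z": 0.31, "rx": 0, "ry": 0, "rz": 0, "jaw": 5.5},
    {"x": 0.38, "y": 0.01, "z": 0.31, "rx": 0, "ry": 0, "rz": 0, "jaw": 5.5},
  ],
)

```text
clock: 9.45
tool_pos: [0.4591, -0.1465, 0.0547]
eef_rot: [0.923, -0.039, -0.381, -0.015]
contact_force: [0.5, -0.2, -1.1]
opening: 0.715
finger_force: 40.0
```

>>> send_rows(
  motion=[
    {"x": 0, "y": 0, "z": 0, "rx": 0, "ry": 0, "rz": 0, "jaw": 5.5},
    {"x": 0.07, "y": 0, "z": 0.07, "rx": 0, "ry": 0, "rz": 0, "jaw": 5.5},
    {"x": 0.07, "y": 0, "z": 0.07, "rx": 0, "ry": 0, "rz": 0, "jaw": 5.5},
    {"x": 0, "y": 0, "z": 0, "rx": 0, "ry": 0, "rz": 0, "jaw": 5.5},
    {"x": 0, "y": 0, "z": 0, "rx": 0, "ry": 0, "rz": 0, "jaw": 5.5},
  ],
)

```text
clock: 9.95
tool_pos: [0.459, -0.1465, 0.053]
eef_rot: [0.923, -0.039, -0.381, -0.015]
contact_force: [-0.6, 0.6, -1.7]
opening: 0.718
finger_force: 40.0
```

```bash
python3 - <<'E'
from next2 import *
plan(T,final(0,.0125),1,name="contact")
E
```

```text
t 9.95 q [-0.0842  1.2493  0.5512  1.4408 -0.3501  1.362  -1.0991] p [ 0.459  -0.1465  0.053 ] tz [-0.7033  0.0568 -0.7086] ty [-0.0836 -0.9965  0.0031] F [-0.5843  0.6342 -1.7076] op 0.7182360552127952 ff 39.999917820096016
contact n 1 shift cm [ 0.16 -0.11  0.35] turn [0. 0. 0.] zmin 0.04934314575050765 mid [ 0.4578 -0.1453  0.0493]
```

>>> send_rows(
  motion=[
    {"x": 0.04, "y": -0.05, "z": 0.08, "rx": 0, "ry": 0, "rz": 0, "jaw": 5.5},
    {"x": 0.04, "y": -0.05, "z": 0.08, "rx": 0, "ry": 0, "rz": 0, "jaw": 5.5},
    {"x": 0.04, "y": 0, "z": 0.08, "rx": 0, "ry": 0, "rz": 0, "jaw": 5.5},
    {"x": 0.04, "y": 0, "z": 0.08, "rx": 0, "ry": 0, "rz": 0, "jaw": 5.5},
    {"x": 0, "y": 0, "z": 0, "rx": 0, "ry": 0, "rz": 0, "jaw": 5.5},
  ],
)

```text
clock: 10.45
tool_pos: [0.4583, -0.1453, 0.0505]
eef_rot: [0.923, -0.039, -0.382, -0.015]
contact_force: [1.9, 1.3, 5.5]
opening: 0.718
finger_force: 40.0
```

>>> send_rows(
  motion=[
    {"x": 0.04, "y": 0, "z": 0.04, "rx": 0, "ry": 0, "rz": 0, "jaw": 5.5},
    {"x": 0, "y": 0, "z": 0, "rx": 0, "ry": 0, "rz": 0, "jaw": 5.5},
    {"x": 0.03, "y": 0, "z": 0.03, "rx": 0, "ry": 0, "rz": 0, "jaw": 5.5},
    {"x": 0, "y": 0, "z": 0, "rx": 0, "ry": 0, "rz": 0, "jaw": 5.5},
    {"x": 0, "y": 0, "z": 0, "rx": 0, "ry": 0, "rz": 0, "jaw": 5.5},
  ],
)

```text
clock: 10.95
tool_pos: [0.4583, -0.1453, 0.0505]
eef_rot: [0.923, -0.039, -0.382, -0.015]
contact_force: [3.0, 1.4, 10.6]
opening: 0.715
finger_force: 40.0
```

```bash
python3 - <<'E'
from next2 import *
print(s["moment"])
plan(T,final(0,.0125),1,name="contact")
E
```

```text
t 10.95 q [-0.0856  1.2525  0.5501  1.4428 -0.3525  1.3583 -1.0995] p [ 0.4583 -0.1453  0.0505] tz [-0.7039  0.0571 -0.708 ] ty [-0.0838 -0.9965  0.0028] F [ 2.9955  1.4039 10.6195] op 0.7149552980201953 ff 40.001713670790195
[ 0.3633  0.5128 -0.27  ]
contact n 1 shift cm [0.05 0.   0.11] turn [0. 0. 0.] zmin 0.04934314575050767 mid [ 0.4578 -0.1453  0.0493]
```

Contact at about 12 N, within 1.2 mm of the expected height. I'll ease the grip so the plate beds down on the felt, then open.

>>> send_rows(
  motion=[
    {"x": 0, "y": 0, "z": 0, "rx": 0, "ry": 0, "rz": 0, "jaw": 5.5},
    {"x": 0, "y": 0, "z": 0, "rx": 0, "ry": 0, "rz": 0, "jaw": 5.5},
    {"x": 0, "y": 0, "z": 0, "rx": 0, "ry": 0, "rz": 0, "jaw": 5.5},
    {"x": 0, "y": 0, "z": 0, "rx": 0, "ry": 0, "rz": 0, "jaw": 5.5},
    {"x": 0, "y": 0, "z": 0, "rx": 0, "ry": 0, "rz": 0, "jaw": 5.5},
  ],
  grip_force=4,
)

```text
clock: 11.45
tool_pos: [0.4582, -0.1452, 0.0496]
eef_rot: [0.923, -0.039, -0.382, -0.015]
contact_force: [2.6, 1.6, 5.3]
opening: 0.726
finger_force: 4.0
```

>>> send_rows(
  motion=[
    {"x": 0, "y": 0, "z": 0, "rx": 0, "ry": 0, "rz": 0, "jaw": 6.5},
    {"x": 0, "y": 0, "z": 0, "rx": 0, "ry": 0, "rz": 0, "jaw": 6.8},
    {"x": 0, "y": 0, "z": 0, "rx": 0, "ry": 0, "rz": 0, "jaw": 7.4},
    {"x": 0, "y": 0, "z": 0, "rx": 0, "ry": 0, "rz": 0, "jaw": 8.2},
    {"x": 0, "y": 0, "z": 0, "rx": 0, "ry": 0, "rz": 0, "jaw": 8.8},
  ],
)

```text
clock: 11.95
tool_pos: [0.4578, -0.1454, 0.0484]
eef_rot: [0.923, -0.039, -0.382, -0.015]
contact_force: [-0.7, 0.0, 0.5]
opening: 0.989
finger_force: 0.0
```

>>> send_rows(
  motion=[
    {"x": 0, "y": 0, "z": 0, "rx": 0, "ry": 0, "rz": 0, "jaw": 8.8},
    {"x": 0, "y": 0, "z": 0, "rx": 0, "ry": 0, "rz": 0, "jaw": 8.8},
    {"x": 0, "y": 0, "z": -0.5, "rx": 0, "ry": 0, "rz": 0, "jaw": 8.8},
    {"x": 0, "y": 0, "z": -1, "rx": 0, "ry": 0, "rz": 0, "jaw": 8.8},
    {"x": 0, "y": 0, "z": -1.5, "rx": 0, "ry": 0, "rz": 0, "jaw": 8.8},
  ],
)

```text
clock: 12.45
tool_pos: [0.4792, -0.147, 0.0703]
eef_rot: [0.923, -0.039, -0.382, -0.015]
contact_force: [0.5, 0.1, 0.4]
opening: 1.001
finger_force: 0.0
```

```bash
python3 next2.py
```

```text
t 12.45 q [-0.0809  1.242   0.559   1.372  -0.3421  1.4355 -1.1152] p [ 0.4792 -0.147   0.0703] tz [-0.7041  0.0571 -0.7078] ty [-0.0838 -0.9965  0.003 ] F [0.4669 0.0566 0.441 ] op 1.0014434300508452 ff 0.0
```

>>> send_rows(
  motion=[
    {"x": 0, "y": 0, "z": -2, "rx": 0, "ry": 0, "rz": 0, "jaw": 8.8},
    {"x": 0.5, "y": 0, "z": -2, "rx": 0, "ry": 0, "rz": 0, "jaw": 8.8},
    {"x": 2, "y": 0, "z": -2, "rx": 0, "ry": 0, "rz": 0, "jaw": 8.8},
    {"x": 2, "y": 0, "z": -2, "rx": 0, "ry": 0, "rz": 0, "jaw": 8.8},
    {"x": 2, "y": 0, "z": -2, "rx": 0, "ry": 0, "rz": 0, "jaw": 8.8},
  ],
)

```text
clock: 12.95
tool_pos: [0.5968, -0.1568, 0.096]
eef_rot: [0.924, -0.039, -0.381, -0.014]
contact_force: [1.0, -0.7, -0.3]
opening: 0.998
finger_force: 0.0
```

>>> send_rows(
  motion=[
    {"x": 2, "y": -3, "z": -2, "rx": 0, "ry": 0, "rz": 0, "jaw": 8.8},
    {"x": 1, "y": -3, "z": -1, "rx": 0, "ry": 0, "rz": 0, "jaw": 8.8},
    {"x": 0, "y": -4, "z": 0, "rx": 0, "ry": 0, "rz": 0, "jaw": 8.8},
    {"x": 0, "y": -4, "z": 0, "rx": 0, "ry": 0, "rz": 0, "jaw": 8.8},
    {"x": 0, "y": -4, "z": 0, "rx": 0, "ry": 0, "rz": 0, "jaw": 8.8},
  ],
)

```text
clock: 13.45
tool_pos: [0.653, 0.0203, 0.0949]
eef_rot: [0.924, -0.039, -0.381, -0.014]
contact_force: [-0.4, -0.3, 1.1]
opening: 1.001
finger_force: 0.0
```

```bash
python3 - <<'E'
from h import *
from plant import *
d=snapshot("scene");e=snapshot("top")
pickle.dump(e,open("top5.pkl","wb"))
a=crop(d,240,130,100,120,4);b=crop(e,370,170,100,120,4)
cv2.imwrite("pics/s5.png",np.hstack([a,b]))
E
```

```text
(no output)
```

View pics/s5.png

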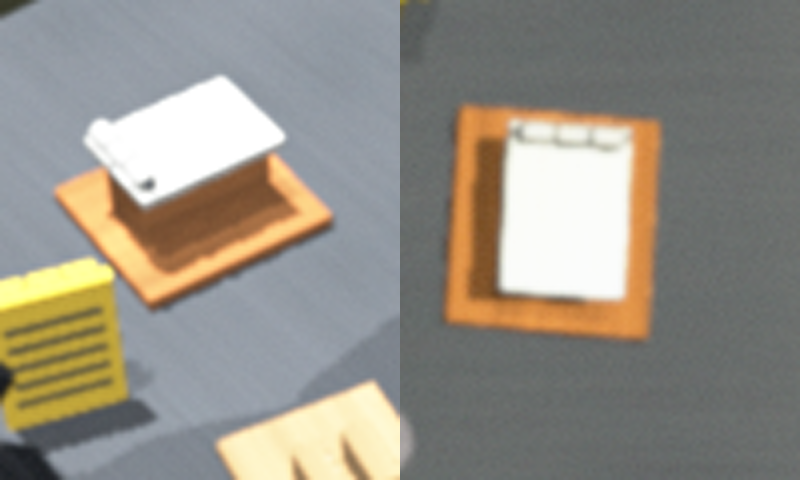

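The plate lies on the block with its knuckles up; corners in the right half are (511,120), (632,127), (626,300) and (499,293). The yellow plate is standing unmoved, but my last retreat went sideways rather than up because tool x is reversed after the half turn. I'll raise the hand clear and check the centring.

>>> send_rows(
  motion=[
    {"x": -2, "y": 0, "z": -2, "rx": 0, "ry": 0, "rz": 0, "jaw": 8.8},
    {"x": -2, "y": 0, "z": -2, "rx": 0, "ry": 0, "rz": 0, "jaw": 8.8},
    {"x": -2, "y": 0, "z": -2, "rx": 0, "ry": 0, "rz": 0, "jaw": 8.8},
    {"x": -2, "y": 0, "z": -2, "rx": 0, "ry": 0, "rz": 0, "jaw": 8.8},
    {"x": -2, "y": 0, "z": -2, "rx": 0, "ry": 0, "rz": 0, "jaw": 8.8},
  ],
)

```text
clock: 14.05
tool_pos: [0.6446, 0.0176, 0.2221]
eef_rot: [0.923, -0.041, -0.382, -0.013]
contact_force: [-0.1, -0.9, -1.9]
opening: 0.997
finger_force: 0.0
```

```bash
python3 - <<'E'
from h import *
from m import st,snapshot
st()
t=load("top5");P=[atz(t,370+(x-400+.5)/4-.5,170+(y+.5)/4-.5,.059) for x,y in[(511,120),(632,127),(626,300),(499,293)]]
P=np.array(P);m=P.mean(0);print(P,m)
u=(P[0]+P[1]-P[2]-P[3]);print("len",np.linalg.norm(u)/2,"yaw",np.degrees(np.arctan2(u[1],u[0])))
ps=np.radians(-4.8);d=m-[.451,-.1447,.059];print("err",d@[np.cos(ps),np.sin(ps),0],d@[-np.sin(ps),np.cos(ps),0])
a=snapshot("scene")["img"];cv2.imwrite("pics/s6.png",a[:,:,::-1])
E
```

```text
t 14.05 q [-0.0624  1.2347  0.0419  0.5964 -0.1367  2.0895 -1.7119] p [0.6446 0.0176 0.2221] tz [-0.7039  0.0563 -0.7081] ty [-0.0867 -0.9962  0.007 ] F [-0.1048 -0.9488 -1.9204] op 0.9966324143949827 ff 0.0
[[ 0.5002 -0.1178  0.059 ]
 [ 0.4957 -0.1809  0.059 ]
 [ 0.4052 -0.1742  0.059 ]
 [ 0.4094 -0.1089  0.059 ]] [ 0.4526 -0.1455  0.059 ]
len 0.0909712242484906 yaw -4.927977151105818
err 0.0016905669846569123 -0.0006212295497333219
```

View pics/s6.png

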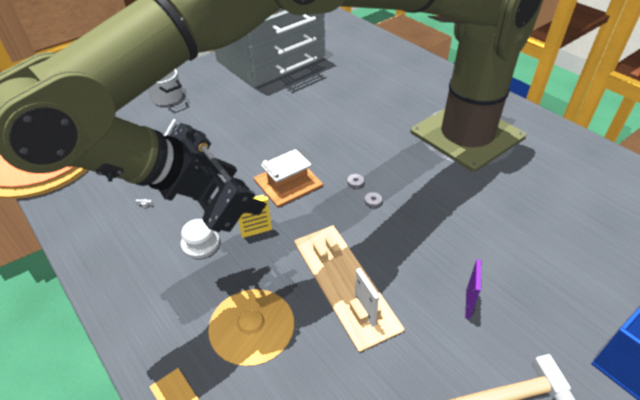

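The plate lies centred within 2 mm at (288,165), the plain plate still stands at (367,298) and nothing else has moved. I'll back joint 6 off its limit, then hand in.

>>> send_rows(
  motion=[
    {"x": 0, "y": 0, "z": 0, "rx": 0, "ry": 0.08, "rz": 0, "jaw": 8.8},
    {"x": 0, "y": 0, "z": 0, "rx": 0, "ry": 0.08, "rz": 0, "jaw": 8.8},
    {"x": 0, "y": 0, "z": 0, "rx": 0, "ry": 0.08, "rz": 0, "jaw": 8.8},
    {"x": 0, "y": 0, "z": 0, "rx": 0, "ry": 0.08, "rz": 0, "jaw": 8.8},
    {"x": 0, "y": 0, "z": 0, "rx": 0, "ry": 0, "rz": 0, "jaw": 8.8},
  ],
)

```text
clock: 14.6
tool_pos: [0.6442, 0.0183, 0.225]
eef_rot: [0.973, -0.043, -0.228, -0.009]
contact_force: [-0.2, 0.4, 1.0]
opening: 0.997
finger_force: 0.0
```

```bash
python3 -c "
from m import *
st();print(finish_job())"
```

```text
t 14.6 q [-0.088   0.9925  0.0543  1.0262 -0.1027  1.5825 -1.6834] p [0.6442 0.0183 0.225 ] tz [-0.4436  0.0361 -0.8955] ty [-0.0869 -0.9962  0.0029] F [-0.2148  0.3827  0.9895] op 0.9966511614284298 ff 0.0
the job is handed in; nothing more can be done
None
```

I handed the job in at 14.6 s: the hinge plate lies grooved face down on the felt, knuckles up, centred to about 2 mm and aligned with the block's long side, and the plain plate still stands in the rack.

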